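Zero the depth readout and hold the drill quill at dowel depth

TASK

I am setting the bench drill's depth stop to a 20 mm stroke for the dowel holes in the plinths. With the quill all the way up, press the big round zero key of the depth readout fully down and let it go; then bring the quill down 20 mm with the feed lever and finish holding the lever there, steady, so that I can lock the depth stop. Leave everything else on the bench where it lies.

Things in the scene. Friction and masses are not known exactly. Their poses are not given: they have to be found in the camera images.
- drill: small bench drill, fixed: grey base plate 220 x 150 x 20, steel column, aluminium head 80 wide under a black belt guard 98 wide, 342 high overall. Origin under the base on the spindle axis; x points from the front (operator's side) to the back, y to the operator's left, z up. Head and guard reach 56 ahead of (-x) and 200 behind the spindle axis.
- feed_lever: feed lever on the operator's right (-y) side of the drill: 10 steel rod, black ball. Origin on its hinge axis, at (25, -88, 235) in the drill's frame; axes at rest those of the drill. Pulled, it turns about its own -y axis, range 1.5 rad: the ball swings down at the front. Ball centre in the lever's frame (-98, -42, 69), 120 from the axis. Return spring: 4 N at the ball at rest, 6 N at 20 mm.
- lever_ball (a point): centre of the lever's ball, 30 diameter. At rest it stands 35 degrees above level towards the drill's front, 304 above the bench and 90 out from the head's side; it ends 189 above the bench for 20 mm of quill travel.
- quill (a joint): downward travel of the quill (spindle sleeve with chuck and bit) in m: 0 fully up, 0.030 at the bottom. Geared to the lever by rack and pinion: 20 mm per rad of lever swing, so 20 mm is 1 rad (57 degrees), the ball then 22 degrees below level. Springs back up when the lever is let go.
- bit_tip (a point): point of the 6 diameter drill bit in the chuck; at rest 77 above the bench. It goes straight down with the quill.
- console: depth-readout console, a grey wedge 110 (x) x 140 (y), fixed, left or right of the drill: low edge 18 high on its -x side, high edge 47 high on its +x side, face sloping 15 degrees, dark display window on the high half. Origin at the centre of its underside; x towards the high edge, z up.
- zero_key_top (a point): centre of the top of the zero key: black, round, 24 diameter, in a dark bezel on the low half of the face towards -y; the other two keys are small fixed rectangles 52 and 82 from it. It stands 11 proud of the face, at (-24, -38, 38) in the console's frame. The point's z axis is the outward normal of the face; the key is pressed along -z, travel 5.
- zero_key (a joint): travel of the zero key in m: 0 up, 0.005 fully down. Spring: 1.5 N to start, 5 N fully down; comes back up by itself.
- plinth: bystander: loose light wooden block 120 x 100 x 35 with two dowel holes, on the other side of the drill from the console. Origin under its centre.
- figure: bystander: carved standing wooden figure, 76 across, 160 tall. Origin under its centre.
- mallet: bystander: round dark wooden carver's mallet standing on its head, 84 across, 205 tall. Origin under its centre.
- gouge_wide: bystander: carving gouge lying in front of the drill, 24 thick, 232 long along its x. Origin under its middle.
- gouge_narrow: bystander: narrower carving gouge lying in front of the drill, 24 thick, 232 long along its x. Origin under its middle.
- glue: bystander: white glue bottle, 54 across, 140 tall. Origin under its centre.
- wax_tin: bystander: low round tin, 72 across, 38 tall. Origin under its centre.

How it is judged:
By the outcome, as a careful person would: the job done as asked, in the order asked, and still so for the second after the job is handed in, while the arm keeps its last pose, push and grip.
It also fails if it takes over 61 s, if anything falls off the work surface, if the arm or the gripper's body presses on something with over 40 N, if the wrist force passes 120 N, or if a joint passes its speed limit or range.

ROBOT

A 6-joint arm with a two-finger parallel gripper is mounted at the origin on the work surface. World frame = base frame: x ahead of the robot, y to its left, z up, the work surface at z = 0. Lengths are in m, angles in degrees, forces in N, time in s.
With the tool pointing down it reaches from about 0.4 to 0.825 m from the base axis. Payload 7 kg.
Tool frame: the origin (TCP) lies between the finger pads; the fingertips stand 11 mm ahead of it and the grasp point (between the pads) lies 8 mm behind it; z points along the fingers, y is the line along which they close (so a half turn about z gives the same grasp; the last joint's range is limited). The gripper opens to 85 mm and grips with 20 to 120 N. Pads are 22 mm wide; open, the fingers measure 114 mm over their backs; the gripper's body (76 mm by 85 mm) begins 54 mm behind the grasp point. The pads swing forward as they close: fully open they stand 13 mm farther back than shut.
Start: joints at [-57.29, 20.546, 0.682, 0, -70.136, -16.507], TCP at [0.188, -0.648, 0.242] pointing down, gripper open.
Joint ranges: [-176.03, 176.03], [-82.01, 121.73], [-58.28, 71.71], [-173.87, 95.51], [-174.79, -0.11], [-173.66, 173.66]. Speed limits (degrees/s): [136.94, 136.94, 172.46, 180, 180, 180].

INTERFACE

Orientations are given as a 3x3 rotation matrix whose columns are the frame's x, y, z axes.
In Python, from bench import env gives the robot as it stands.
- The arm moves only by the tool step_arm, never from a script. Its arguments are lists of equal length, an entry for each row: "travel": the shift along the tool's x, y, z in mm, a list of three; "turn": the turn, a rotation vector about the tool's x, y, z in degrees, a list of three; "gripper": the closure in counts, from 0 (fully open) to 255 (shut). A call has exactly 10 rows; each row shifts and turns the commanded pose from where the row before left it, along the tool's axes as they then stand; what a row does not reach is not made up. A row lasts 1/12 s, in which the tool goes at most 41.7 mm and 7.16 degrees, less where a joint would pass 70% of its speed; a pose out of reach is approached as far as the arm can. A call with a gripper value outside its range is refused whole. The fingers move at their own pace and stop on an object; "squeeze" is the grip in N (left out, the last holds). Time passes only in rows, so rows that do not move let the fingers close, or fill a call up. It gives the time, the measured TCP pose, the force, the opening and the grip force at its end, in the units of the state.
- env.sense(): the state, without advancing time (a new reading comes with each control period).
- env.grab_frame(name): name is "side" or "top"; returns the picture (480x640x3 uint8, red, green, blue); there is no depth.
- env.camera_params(name): a dict with "fx", "fy", "cx", "cy" (pixels), "rvec" (rotation vector, rad) and "tvec" (3), from world to camera coordinates, as OpenCV has them. Camera axes: x right, y down, z forward; pixel columns grow to the right and rows downward; lengths in m; the calibration is good to about 2 mm. A picture is of the moment at which its call begins. camera_params takes no time and is no camera call.
- env.finish_job(): hands the job in; it is judged then, once.
Trained networks look in the newest picture that a camera, given by its name, has taken for a name from the list of things; names that differ only in an ending like _2 or _b are one class to them, and where a whole thing is asked for, a point or a joint stands for the part that bears it (a point fixed in the world has none). Each returns a list of dicts, best first, with "confidence" (0 to 1); they miss things now and then, are a little off and sometimes report something else, mostly with a low value. They report only what shows in the picture. A call takes as long as a camera call.
- env.masks_of(camera, query): "region" (480x640 bool, what is visible of it) and "box" ([centre column, centre row, width, height] in pixels, round what is visible of it).
The state is a dict: "t": time; "joint_pos": joint angles; "joint_velocities": joint speeds; "tau": joint torques, N m; "tool_pos": TCP position; "eef_rot": TCP orientation; "contact_force": force on the tool from outside, world axes, zero at the start; "torque": the same for the moment, N m; "gripper_width": finger opening in m; "grasp_force": force on a finger pad.
Only numpy, scipy, OpenCV 4.12 (cv2) and the standard library are available. Lean on these libraries where they do the work, as an engineer would, in place of code of your own. Each camera call takes 0.05 s, during which the arm holds its last target. There are 200 camera calls.

## Working session

There is one attempt and no reset: what is moved stays moved. The work goes in short steps, Python scripts to look and compute and a tool call to move; the robot and the scene stay as the last step left them, time stands still between calls to the robot, and variables do not carry over. Pictures are saved under pics/ and viewed, at most 10 in all, crops included, and the job is handed in when it is done.

Besides the shell and the picture viewer there is one more tool, called after "Call:" by a JSON object that holds its "method" and its "body", one argument or row to a line. step_arm: Moves the arm, as the interface text tells. Its arguments: {"type":"object","properties":{"travel":{"type":"array"},"turn":{"type":"array"},"gripper":{"type":"array"},"squeeze":{"type":"number"}},"required":["travel","turn","gripper"]}

```bash
mkdir -p pics; cat > h.py <<'E'
import numpy as np, cv2
from bench import env
def cam(n):
    p=env.camera_params(n);K=np.array([[p['fx'],0,p['cx']],[0,p['fy'],p['cy']],[0,0,1.]])
    R=cv2.Rodrigues(np.array(p['rvec'],float))[0];t=np.array(p['tvec'],float).ravel();return K,R,t
def ray(n,u,v):
    K,R,t=cam(n);d=R.T@np.linalg.inv(K)@[u,v,1];return -R.T@t,d/np.linalg.norm(d)
def onz(n,u,v,z):
    o,d=ray(n,u,v);return o+d*(z-o[2])/d[2]
def proj(n,P):
    K,R,t=cam(n);q=(np.atleast_2d(P)@R.T+t)@K.T;return q[:,:2]/q[:,2:]
E
python3 - <<'E'
from h import *
for n in('side','top'):
    f=env.grab_frame(n);cv2.imwrite(f'pics/{n}0.png',f[:,:,::-1])
    K,R,t=cam(n);print(n,-R.T@t,R[2],K[0,0])
    for q in('lever_ball','feed_lever','zero_key_top','console','drill','bit_tip'):
        for r in env.masks_of(n,q)[:2]:print(q,round(r['confidence'],2),np.round(r['box'],1))
s=env.sense();print(s['t'],s['tool_pos'],s['eef_rot'])
E
```

```text
side [0.23507725 0.72998603 1.12895401] [ 0.2724656  -0.57993308 -0.76775004] 565.243440182802
lever_ball 0.56 [223.4 342.8  31.9  45.5]
lever_ball 0.48 [372.5 183.7  33.2  23.5]
feed_lever 0.68 [371.1 185.7  37.1  21.5]
zero_key_top 0.63 [338.1 410.1  12.1  14.4]
console 0.71 [325.5 430.6  63.4  81.7]
drill 0.91 [306.1 248.8 162.1 175.7]
bit_tip 0.68 [321.4 255.3  21.4  52.6]
top [0.4237213  0.01983143 1.62309081] [ 0.09280409 -0.00923561 -0.99564155] 573.4790442350134
lever_ball 0.72 [358.4 232.2  37.8  51.9]
feed_lever 0.9 [359.8 233.9  37.8  49.7]
feed_lever 0.35 [289.  230.8   6.7   5.7]
console 0.97 [208.3 289.6  63.2  56.2]
drill 0.64 [329.1 203.8  97.1 129.8]
drill 0.46 [182.5 205.8  32.8  33.8]
bit_tip 0.64 [358.8 232.2  40.4  47.9]
bit_tip 0.59 [290.  227.8   5.6  10.3]
0.7 [ 0.18832427 -0.64816546  0.24232281] [[-9.60287310e-01 -2.79013048e-01  1.96840896e-05]
 [-2.79013049e-01  9.60287310e-01 -1.91249021e-05]
 [-1.35662842e-05 -2.38575186e-05 -1.00000000e+00]]
```

View pics/top0.png

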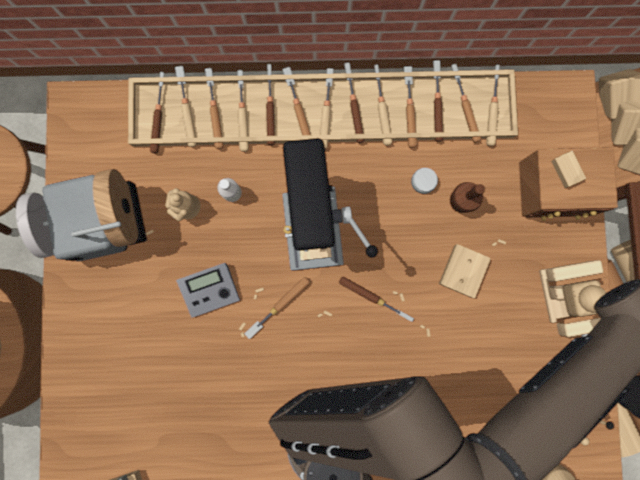

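View pics/side0.png

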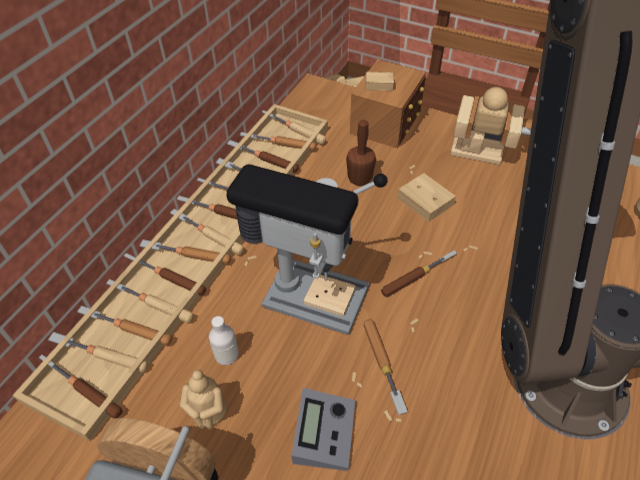

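The top view shows the lever ball at (372,251), the console at (208,290) with its key at (225,293), and the guard running from (305,143) to (313,245). The side view shows the ball at (380,180) and the key at (338,410).

```bash
cat > m.py <<'E'
from h import *
from scipy.optimize import minimize, least_squares
T=cv2.imread('pics/top0.png');S=cv2.imread('pics/side0.png')
def blob(I,u,v,r,th):
    w=(I.max(2)<th).astype(np.uint8);m=np.zeros_like(w);cv2.circle(m,(u,v),r,1,-1)
    n,l,st,c=cv2.connectedComponentsWithStats(w*m);i=1+np.argmax(st[1:,4]);return c[i],st[i]
def tri(a,b):
    A=np.zeros((3,3));y=np.zeros(3)
    for n,p in(('top',a),('side',b)):
        o,d=ray(n,*p);M=np.eye(3)-np.outer(d,d);A+=M;y+=M@o
    x=np.linalg.solve(A,y);return x,proj('top',x)[0]-a,proj('side',x)[0]-b
bt,s1=blob(T,372,251,9,60);bs,s2=blob(S,380,180,10,60)
kt,s3=blob(T,225,293,7,60);ks,s4=blob(S,338,410,10,60)
print(bt,s1,bs,s2);print('ball',tri(bt,bs));print(kt,s3,ks,s4);print('key',tri(kt,ks))
w=((T.max(2)<50)).astype(np.uint8);w[:,:282]=0;w[:,336:]=0;w[:135]=0;w[252:]=0
n,l,st,c=cv2.connectedComponentsWithStats(w);i=1+np.argmax(st[1:,4])
pts=np.argwhere(l==i)[:,::-1].astype(np.float32)
g=np.array([onz('top',*p,.342)[:2] for p in pts],np.float32);(cx,cy),wh,a=cv2.minAreaRect(g);print('guard',cx,cy,wh,a)
env.grab_frame('top');mt=env.masks_of('top','console')[0]['region'];env.grab_frame('side');ms=env.masks_of('side','console')[0]['region']
C=np.array([[sx*.055,sy*.07,z] for sx in(-1,1) for sy in(-1,1) for z in(0,.018 if sx<0 else .047)])
def world(q,P):
    c,s=np.cos(q[2]),np.sin(q[2]);return np.atleast_2d(P)@np.array([[c,-s,0],[s,c,0],[0,0,1]]).T+[q[0],q[1],0]
def cost(q):
    e=0
    for n,m in(('top',mt),('side',ms)):
        h=cv2.convexHull(proj(n,world(q,C)).astype(np.float32));k=np.zeros((480,640),np.uint8)
        cv2.fillConvexPoly(k,np.round(h*16).astype(np.int32),1,shift=4);k=k>0;e+=1-(k&m).sum()/(k|m).sum()
    return e
c0=onz('top',208,290,.02)
best=min((minimize(cost,[c0[0],c0[1],y],method='Nelder-Mead',options=dict(initial_simplex=[[c0[0]+a,c0[1]+b,y+d] for a,b,d in((0,0,0),(.01,0,0),(0,.01,0),(0,0,.15))])) for y in np.radians([-20,0,20,35])),key=lambda r:r.fun)
print('console',best.x,np.degrees(best.x[2]),best.fun,'key',world(best.x,[-.024,-.038,.038]))
E
python3 m.py
```

```text
[371.4954955  250.78378378] [366 245  12  12 111] [379.88571429 179.93571429] [373 174  14  13 140]
ball (array([ 0.51139264, -0.10130259,  0.30561745]), array([0.23009022, 0.71950818]), array([-0.81918706, -0.12054385]))
[223.6779661  293.08474576] [220 289   9   9  59] [338.17241379 409.37931034] [332 404  13  12 116]
key (array([0.4230146 , 0.28516797, 0.03250795]), array([0.18405285, 0.58687367]), array([-0.82133872, -0.14350943]))
guard 0.6436227560043335 0.03751324862241745 (0.25140514969825745, 0.09858512878417969) 4.8537983894348145
console [0.43377762 0.32959446 0.30662691] 17.56842810052793 1.0504050405040504 key [[0.42236714 0.28612262 0.038     ]]
```

Call:
{"method": "step_arm", "body": {
  "travel": [
    [-17.7,20.7,-15.8],
    [-17.7,20.7,-15.8],
    [-17.7,20.7,-15.8],
    [-17.7,20.7,-15.8],
    [-17.7,20.7,-15.8],
    [-17.7,20.7,-15.8],
    [-17.7,20.7,-15.8],
    [-17.7,20.7,-15.8],
    [-17.7,20.7,-15.8],
    [-17.7,20.7,-15.8]
  ],
  "turn": [
    [0,0,0],
    [0,0,0],
    [0,0,0],
    [0,0,0],
    [0,0,0],
    [0,0,0],
    [0,0,0],
    [0,0,0],
    [0,0,0],
    [0,0,0]
  ],
  "gripper": [255,255,255,255,255,255,255,255,255,255],
  "squeeze": 20
}}

```text
t: 1.73
tool_pos: [0.3007, -0.3987, 0.4013]
eef_rot: [[-0.96, -0.279, 0.001], [-0.279, 0.96, -0.0], [-0.0, -0.0, -1.0]]
contact_force: [1.5, 0.3, -0.1]
gripper_width: -0.0003
grasp_force: 0.0
```

Call:
{"method": "step_arm", "body": {
  "travel": [
    [-22.2,30,0],
    [-22.2,30,0],
    [-22.2,30,0],
    [-22.2,30,0],
    [-22.2,30,0],
    [-22.2,30,0],
    [-22.2,30,0],
    [-22.2,30,0],
    [-22.2,30,0],
    [-22.2,30,0]
  ],
  "turn": [
    [0,0,0],
    [0,0,0],
    [0,0,0],
    [0,0,0],
    [0,0,0],
    [0,0,0],
    [0,0,0],
    [0,0,0],
    [0,0,0],
    [0,0,0]
  ],
  "gripper": [255,255,255,255,255,255,255,255,255,255]
}}

```text
t: 2.57
tool_pos: [0.43, -0.0481, 0.4009]
eef_rot: [[-0.96, -0.279, 0.001], [-0.279, 0.96, 0.0], [-0.002, 0.0, -1.0]]
contact_force: [1.1, -0.7, -0.6]
gripper_width: -0.0
grasp_force: 0.0
```

Call:
{"method": "step_arm", "body": {
  "travel": [
    [-6,31.5,0],
    [-6,31.5,0],
    [-6,31.5,0],
    [-6,31.5,0],
    [-6,31.5,0],
    [-6,31.5,0],
    [-6,31.5,0],
    [-6,31.5,0],
    [-6,31.5,0],
    [-6,31.5,0]
  ],
  "turn": [
    [0,0,0],
    [0,0,0],
    [0,0,0],
    [0,0,0],
    [0,0,0],
    [0,0,0],
    [0,0,0],
    [0,0,0],
    [0,0,0],
    [0,0,0]
  ],
  "gripper": [255,255,255,255,255,255,255,255,255,255]
}}

```text
t: 3.4
tool_pos: [0.3991, 0.2708, 0.4007]
eef_rot: [[-0.96, -0.279, 0.001], [-0.279, 0.96, 0.001], [-0.001, 0.001, -1.0]]
contact_force: [1.8, -0.1, -0.0]
gripper_width: 0.0001
grasp_force: 0.0
```

Call:
{"method": "step_arm", "body": {
  "travel": [
    [0,0,0],
    [0,0,0],
    [0,0,0],
    [6.8,0.8,32],
    [6.8,0.8,32],
    [6.8,0.8,32],
    [6.8,0.8,32],
    [6.8,0.8,32],
    [6.8,0.8,32],
    [6.8,0.8,32]
  ],
  "turn": [
    [0,-5,0],
    [0,-5,0],
    [0,-5,0],
    [0,0,0],
    [0,0,0],
    [0,0,0],
    [0,0,0],
    [0,0,0],
    [0,0,0],
    [0,0,0]
  ],
  "gripper": [255,255,255,255,255,255,255,255,255,255]
}}

```text
t: 4.23
tool_pos: [0.4095, 0.2781, 0.1708]
eef_rot: [[-0.927, -0.279, 0.249], [-0.269, 0.96, 0.074], [-0.26, 0.002, -0.966]]
contact_force: [1.1, 0.6, -0.3]
gripper_width: -0.0
grasp_force: 0.0
```

Call:
{"method": "step_arm", "body": {
  "travel": [
    [6.8,0.8,24],
    [6.8,0.8,24],
    [6.8,0.8,24],
    [0,0,24],
    [0,0,0],
    [0,0,0],
    [0,0,0],
    [0,0,0],
    [0,0,0],
    [0,0,0]
  ],
  "turn": [
    [0,0,0],
    [0,0,0],
    [0,0,0],
    [0,0,0],
    [0,0,0],
    [0,0,0],
    [0,0,0],
    [0,0,0],
    [0,0,0],
    [0,0,0]
  ],
  "gripper": [255,255,255,255,255,255,255,255,255,255]
}}

```text
t: 5.07
tool_pos: [0.4143, 0.2827, 0.075]
eef_rot: [[-0.927, -0.279, 0.25], [-0.269, 0.96, 0.075], [-0.261, 0.002, -0.965]]
contact_force: [-0.4, 0.1, -0.3]
gripper_width: -0.0001
grasp_force: 0.0
```

```bash
python3 - <<'E'
from h import *
s=env.sense();print(s['tool_pos'],s['contact_force']);k=np.array([.4225,.2857,.038]);z=np.array(s['eef_rot'])[:,2]
out=[]
for n in('side','top'):
    f=env.grab_frame(n)[:,:,::-1].copy()
    u,v=proj(n,k)[0];tip=proj(n,s['tool_pos']+.011*z)[0];print(n,u,v,tip)
    c=f[max(0,int(v)-40):int(v)+40,int(u)-50:int(u)+50][:80];c=cv2.resize(c,(800,600)[:1]+(640,))if 0 else cv2.resize(c,(400,320),interpolation=cv2.INTER_CUBIC)
    x0,y0=int(u)-50,int(v)-40
    cv2.circle(c,(int((u-x0)*4),int((v-y0)*4)),2,(0,0,255),-1);cv2.circle(c,(int((tip[0]-x0)*4),int((tip[1]-y0)*4)),2,(0,255,0),-1);out.append(c)
cv2.imwrite('pics/key1.png',np.hstack(out))
E
```

```text
[0.41428626 0.28265841 0.07501624] [-0.43928674  0.1448709  -0.29495152]
side 337.51405531153404 408.4308147198996 [340.68985944 403.03672123]
top 223.33583889317308 293.87376467120157 [222.53482497 295.93408068]
```

View pics/key1.png

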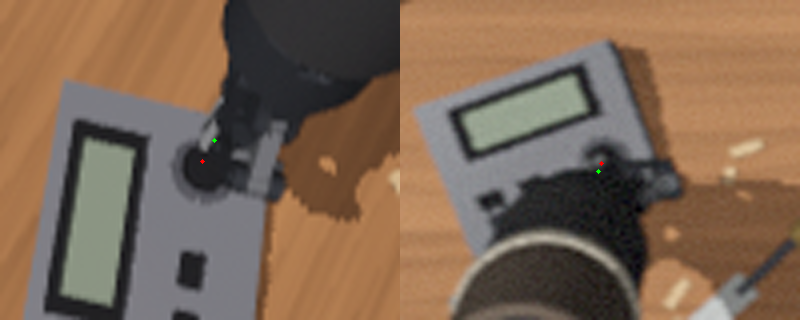

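Call:
{"method": "step_arm", "body": {
  "travel": [
    [1,0.5,8],
    [0,0,8],
    [0,0,6],
    [0,0,2],
    [0,0,0],
    [0,0,0],
    [0,0,1],
    [0,0,1],
    [0,0,0],
    [0,0,0]
  ],
  "turn": [
    [0,0,0],
    [0,0,0],
    [0,0,0],
    [0,0,0],
    [0,0,0],
    [0,0,0],
    [0,0,0],
    [0,0,0],
    [0,0,0],
    [0,0,0]
  ],
  "gripper": [255,255,255,255,255,255,255,255,255,255]
}}

```text
t: 6.0
tool_pos: [0.4221, 0.2859, 0.0536]
eef_rot: [[-0.93, -0.279, 0.239], [-0.27, 0.96, 0.069], [-0.249, -0.0, -0.969]]
contact_force: [0.3, 0.6, -0.7]
gripper_width: -0.0001
grasp_force: 0.0
```

```bash
python3 - <<'E'
from h import *
f=env.grab_frame('side')[:,:,::-1];cv2.imwrite('pics/key2.png',cv2.resize(f[360:450,280:400],(800,600),interpolation=cv2.INTER_CUBIC))
s=env.sense();z=np.array(s['eef_rot'])[:,2];print(s['tool_pos'],(proj('side',s['tool_pos']+.011*z)[0]-[280,360])*6.67)
E
```

```text
[0.42212865 0.28587467 0.05360376] [375.83311522 315.74980187]
```

View pics/key2.png

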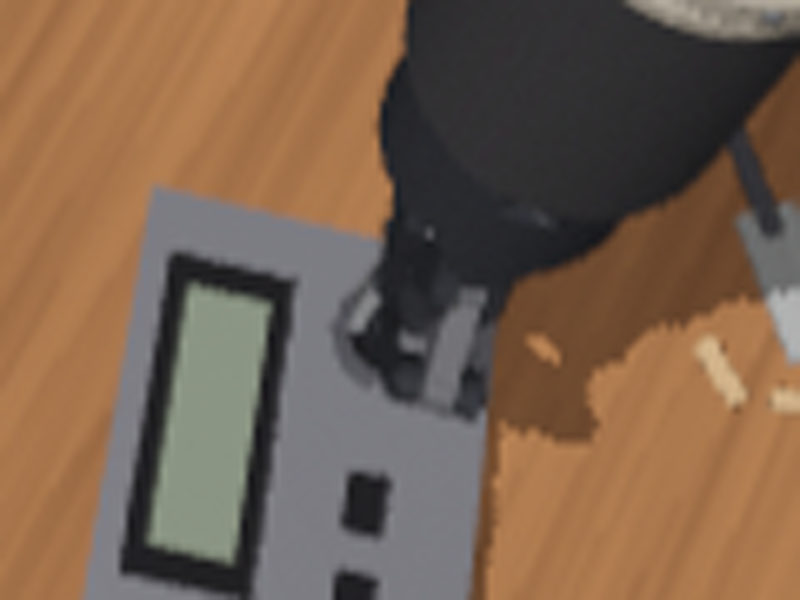

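The fingers are over the key, with the tip at about (376,316) in the crop. The pose drifted slightly during the descent, so I'll check the joints.

```bash
python3 - <<'E'
from h import *
s=env.sense();print(np.round(s['joint_pos'],2),np.round(s['joint_velocities'],2),s['tool_pos'],s['eef_rot'],s['contact_force'],s['torque'])
E
```

```text
[  57.01   10.73  -58.22   43.36  -13.71 -172.44] [-0.06 -0.05 -0.04  0.   -0.1  -0.02] [0.42212865 0.28587467 0.05360376] [[-9.30078051e-01 -2.79045524e-01  2.38931821e-01]
 [-2.70323504e-01  9.60277852e-01  6.92217502e-02]
 [-2.48756955e-01 -2.07256343e-04 -9.68565916e-01]] [-0.54579539 -1.51632804 -0.02624593] [-0.23841108  0.74313521  0.00604408]
```

Call:
{"method": "step_arm", "body": {
  "travel": [
    [0,0,-4],
    [0,0,0],
    [0,0,0],
    [0,0,0],
    [0,0,0],
    [0,0,0],
    [0,0,0],
    [0,0,0],
    [0,0,0],
    [0,0,0]
  ],
  "turn": [
    [0,0,0],
    [0,2,0],
    [0,2,0],
    [0,2,0],
    [0,2,0],
    [0,0,0],
    [0,0,0],
    [0,0,0],
    [0,0,0],
    [0,0,0]
  ],
  "gripper": [255,255,255,255,255,255,255,255,255,255]
}}

```text
t: 6.88
tool_pos: [0.4227, 0.284, 0.0578]
eef_rot: [[-0.953, -0.278, 0.118], [-0.276, 0.961, 0.031], [-0.122, -0.003, -0.993]]
contact_force: [0.3, 0.2, -0.3]
gripper_width: 0.0003
grasp_force: 0.0
```

```bash
cat > k.py <<'E'
from h import *
s=env.sense();R=np.array(s['eef_rot']);k=np.array([.4225,.2857,.038]);n=np.array([-.2467,-.0783,.966])
tip=s['tool_pos']+.011*R[:,2]
print(np.round(s['joint_pos'],1),np.round(s['tool_pos'],4),'to key in tool mm',np.round(R.T@(k-tip)*1000,1),'-n in tool',np.round(-R.T@n,3),'gap along n',(tip-k)@n*1000,s['contact_force'])
E
python3 k.py
```

```text
[  59.5   13.6  -42.5   10.1  -29.3 -141.9] [0.4227 0.284  0.0578] to key in tool mm [2.1 1.7 8.7] -n in tool [-0.139  0.009  0.99 ] gap along n 8.365784373274474 [ 0.33345221  0.23518696 -0.33292707]
```

Call:
{"method": "step_arm", "body": {
  "travel": [
    [1,0.8,3],
    [1,0.9,3],
    [0,0,1],
    [-0.1,0,1],
    [-0.1,0,1],
    [-0.2,0,1],
    [-0.1,0,1],
    [-0.2,0,1],
    [0,0,0],
    [0,0,0]
  ],
  "turn": [
    [0,0,0],
    [0,0,0],
    [0,0,0],
    [0,0,0],
    [0,0,0],
    [0,0,0],
    [0,0,0],
    [0,0,0],
    [0,0,0],
    [0,0,0]
  ],
  "gripper": [255,255,255,255,255,255,255,255,255,255]
}}

```text
t: 7.72
tool_pos: [0.4226, 0.2864, 0.0459]
eef_rot: [[-0.953, -0.278, 0.117], [-0.276, 0.961, 0.031], [-0.121, -0.002, -0.993]]
contact_force: [-4.7, -0.5, 3.4]
gripper_width: 0.0002
grasp_force: 2.1
```

```bash
python3 k.py
```

```text
[  59.6   14.9  -43.2   10.7  -27.3 -142.7] [0.4226 0.2864 0.0459] to key in tool mm [ 1.3 -0.6 -3.2] -n in tool [-0.14   0.009  0.99 ] gap along n -3.3547548063617803 [-4.66471644 -0.50122493  3.38449539]
```

Call:
{"method": "step_arm", "body": {
  "travel": [
    [-0.2,0,1],
    [-0.1,0,0.5],
    [0,0,0],
    [0,0,0],
    [0,0,0],
    [0,0,0],
    [0,0,0],
    [0,0,0],
    [0,0,0],
    [0,0,0]
  ],
  "turn": [
    [0,0,0],
    [0,0,0],
    [0,0,0],
    [0,0,0],
    [0,0,0],
    [0,0,0],
    [0,0,0],
    [0,0,0],
    [0,0,0],
    [0,0,0]
  ],
  "gripper": [255,255,255,255,255,255,255,255,255,255]
}}

```text
t: 8.55
tool_pos: [0.4231, 0.2865, 0.0448]
eef_rot: [[-0.953, -0.278, 0.117], [-0.276, 0.961, 0.032], [-0.122, -0.002, -0.993]]
contact_force: [-7.8, -2.2, 10.2]
gripper_width: -0.0004
grasp_force: 5.9
```

```bash
python3 k.py
```

```text
[  59.5   15.   -43.3   10.7  -27.2 -142.8] [0.4231 0.2865 0.0448] to key in tool mm [ 1.6 -0.6 -4.3] -n in tool [-0.139  0.009  0.99 ] gap along n -4.481775749643562 [-7.83243929 -2.15208639 10.24118777]
```

Call:
{"method": "step_arm", "body": {
  "travel": [
    [0,0,1],
    [0,0,0.5],
    [0,0,0],
    [0,0,0],
    [0,0,0],
    [0,0,0],
    [0,0,0],
    [0,0,0],
    [0,0,0],
    [0,0,0]
  ],
  "turn": [
    [0,0,0],
    [0,0,0],
    [0,0,0],
    [0,0,0],
    [0,0,0],
    [0,0,0],
    [0,0,0],
    [0,0,0],
    [0,0,0],
    [0,0,0]
  ],
  "gripper": [255,255,255,255,255,255,255,255,255,255]
}}

```text
t: 9.38
tool_pos: [0.4232, 0.2865, 0.0443]
eef_rot: [[-0.953, -0.278, 0.118], [-0.276, 0.961, 0.032], [-0.122, -0.002, -0.993]]
contact_force: [-14.6, -5.1, 25.1]
gripper_width: -0.0
grasp_force: 14.2
```

```bash
python3 k.py;python3 - <<'E'
from h import *
f=env.grab_frame('side')[:,:,::-1];cv2.imwrite('pics/key3.png',cv2.resize(f[360:450,280:400],(800,600),interpolation=cv2.INTER_CUBIC))
E
```

```text
[  59.5   15.   -43.3   10.8  -27.  -142.8] [0.4232 0.2865 0.0443] to key in tool mm [ 1.7 -0.6 -4.8] -n in tool [-0.139  0.009  0.99 ] gap along n -5.017109642641351 [-14.62524572  -5.09000049  25.06925122]
```

View pics/key3.png

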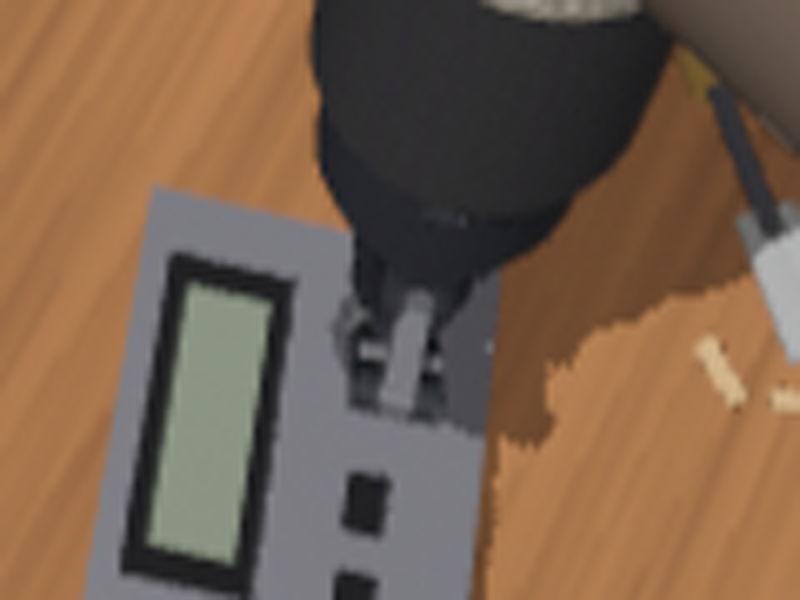

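The key bottomed out: about 29 N along the normal, with the tip 5 mm below the rest height. Now I'll release it.

Call:
{"method": "step_arm", "body": {
  "travel": [
    [0,0,-2],
    [1,0,-6],
    [2,0,-15],
    [0,0,-35],
    [0,0,-40],
    [0,0,-40],
    [0,0,-40],
    [0,0,-40],
    [0,0,-40],
    [0,0,-40]
  ],
  "turn": [
    [0,0,0],
    [0,0,0],
    [0,0,0],
    [0,0,0],
    [0,0,0],
    [0,0,0],
    [0,0,0],
    [0,0,0],
    [0,0,0],
    [0,0,0]
  ],
  "gripper": [255,255,255,255,255,255,255,255,255,255]
}}

```text
t: 10.27
tool_pos: [0.3853, 0.2762, 0.3412]
eef_rot: [[-0.953, -0.278, 0.118], [-0.276, 0.961, 0.034], [-0.123, -0.001, -0.992]]
contact_force: [0.9, 1.8, -0.0]
gripper_width: 0.0002
grasp_force: 0.0
```

Call:
{"method": "step_arm", "body": {
  "travel": [
    [0,0,-40],
    [0,0,-20],
    [0,0,0],
    [0,0,0],
    [0,0,0],
    [0,0,0],
    [0,0,0],
    [0,0,0],
    [0,0,0],
    [0,0,0]
  ],
  "turn": [
    [0,0,0],
    [0,0,0],
    [0,7,0],
    [0,0,0],
    [0,0,0],
    [0,0,0],
    [0,0,0],
    [0,0,0],
    [0,0,0],
    [0,0,0]
  ],
  "gripper": [255,255,255,255,255,255,255,255,255,255]
}}

```text
t: 11.1
tool_pos: [0.3782, 0.2744, 0.3982]
eef_rot: [[-0.96, -0.278, 0.001], [-0.278, 0.96, -0.002], [-0.0, -0.002, -1.0]]
contact_force: [1.2, -0.3, -0.4]
gripper_width: -0.0004
grasp_force: 0.0
```

```bash
python3 - <<'E'
from h import *
for n in('side','top'):
    f=env.grab_frame(n);cv2.imwrite(f'pics/{n}4.png',f[:,:,::-1])
s=env.sense();print(s['tool_pos'],np.round(s['eef_rot'],3),np.round(s['joint_pos'],1))
S=cv2.imread('pics/side0.png');S4=cv2.imread('pics/side4.png')
cv2.imwrite('pics/cmp.png',np.hstack([cv2.resize(i[385:435,310:360],(400,400),interpolation=cv2.INTER_CUBIC) for i in(S,S4)]))
E
```

```text
[0.37834243 0.27446783 0.39817267] [[-0.96  -0.278  0.001]
 [-0.278  0.96  -0.002]
 [-0.    -0.002 -1.   ]] [ 6.030e+01 -3.400e+00 -8.200e+00  1.000e-01 -8.520e+01 -1.341e+02]
```

View pics/cmp.png

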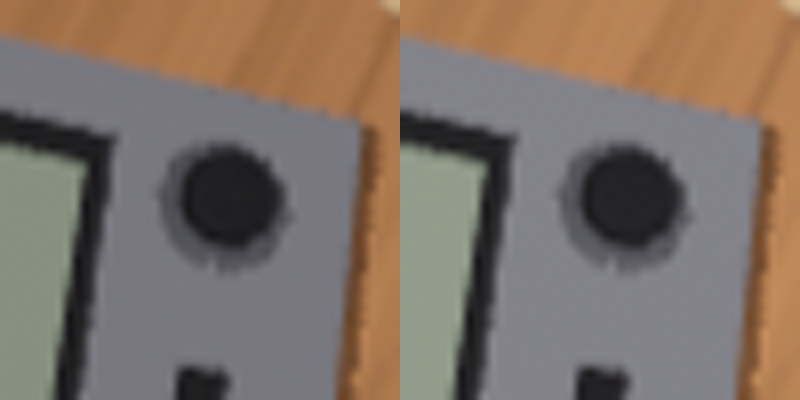

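The key is up again, the same in both crops. Next is the ball.

Call:
{"method": "step_arm", "body": {
  "travel": [
    [4,-32.5,-2.2],
    [4,-32.5,-2.2],
    [4,-32.5,-2.2],
    [4,-32.5,-2.2],
    [4,-32.5,-2.2],
    [4,-32.5,-2.2],
    [4,-32.5,-2.2],
    [4,-32.5,-2.2],
    [4,-32.5,-2.2],
    [4,-32.5,-2.2]
  ],
  "turn": [
    [0,0,0],
    [0,0,0],
    [0,0,0],
    [0,0,0],
    [0,0,0],
    [0,0,0],
    [0,0,0],
    [0,0,0],
    [0,0,0],
    [0,0,0]
  ],
  "gripper": [255,255,255,255,255,255,255,255,255,255]
}}

```text
t: 12.03
tool_pos: [0.4302, -0.0503, 0.4212]
eef_rot: [[-0.96, -0.278, 0.001], [-0.278, 0.96, -0.002], [-0.001, -0.002, -1.0]]
contact_force: [1.0, 0.7, 0.7]
gripper_width: 0.0002
grasp_force: 0.0
```

Call:
{"method": "step_arm", "body": {
  "travel": [
    [0,0,0],
    [0,0,0],
    [-19,-14.7,0],
    [-19,-14.7,0],
    [-19,-14.7,0],
    [-19,-14.7,0],
    [0,0,0],
    [0,0,0],
    [0,0,0],
    [0,0,0]
  ],
  "turn": [
    [0,0,5.6],
    [0,0,5.6],
    [0,0,0],
    [0,0,0],
    [0,0,0],
    [0,0,0],
    [0,0,0],
    [0,0,0],
    [0,0,0],
    [0,0,0]
  ],
  "gripper": [255,255,255,0,0,0,0,0,0,0]
}}

```text
t: 12.87
tool_pos: [0.5107, -0.1005, 0.4212]
eef_rot: [[-0.996, -0.086, 0.001], [-0.086, 0.996, -0.002], [-0.001, -0.002, -1.0]]
contact_force: [0.1, 0.0, 0.3]
gripper_width: 0.0835
grasp_force: 0.0
```

```bash
cat > b.py <<'E'
from h import *
s=env.sense();R=np.array(s['eef_rot']);b=np.array([.511,-.1025,.304]);g=s['tool_pos']-.008*R[:,2]
print(np.round(s['joint_pos'],1),np.round(s['tool_pos'],4),np.round(R,3).tolist(),'grasp->ball tool mm',np.round(R.T@(b-g)*1000,1),s['contact_force'],s['gripper_width'])
E
python3 b.py
```

```text
[ 10.6   1.9  -0.2   0.1 -87.9 -95.6] [ 0.5107 -0.1005  0.4212] [[-0.996, -0.086, 0.001], [-0.086, 0.996, -0.002], [-0.001, -0.002, -1.0]] grasp->ball tool mm [ -0.   -1.8 125.2] [0.09217511 0.03670974 0.34255117] 0.08345997235963637
```

Call:
{"method": "step_arm", "body": {
  "travel": [
    [0,-1.8,25],
    [0,0,25],
    [0,0,25],
    [0,0,20],
    [0,0,15],
    [0,0,10],
    [0,0,5],
    [0,0,0],
    [0,0,0],
    [0,0,0]
  ],
  "turn": [
    [0,0,0],
    [0,0,0],
    [0,0,0],
    [0,0,0],
    [0,0,0],
    [0,0,0],
    [0,0,0],
    [0,0,0],
    [0,0,0],
    [0,0,0]
  ],
  "gripper": [0,0,0,0,0,0,0,0,0,0]
}}

```text
t: 13.7
tool_pos: [0.5119, -0.1028, 0.2971]
eef_rot: [[-0.996, -0.086, 0.002], [-0.086, 0.996, -0.002], [-0.002, -0.002, -1.0]]
contact_force: [1.1, 0.6, -0.4]
gripper_width: 0.0857
grasp_force: 0.0
```

```bash
python3 b.py; python3 - <<'E'
from h import *
o=[]
for n in('side','top'):
    f=env.grab_frame(n)[:,:,::-1].copy();u,v=proj(n,[.511,-.1025,.304])[0].astype(int);print(u,v)
    o.append(cv2.resize(f[v-50:v+50,u-50:u+50],(400,400),interpolation=cv2.INTER_CUBIC))
cv2.imwrite('pics/ball1.png',np.hstack(o))
E
```

```text
[ 10.3   4.1 -13.5   0.2 -72.3 -95.4] [ 0.5119 -0.1028  0.2971] [[-0.996, -0.086, 0.002], [-0.086, 0.996, -0.002], [-0.002, -0.002, -1.0]] grasp->ball tool mm [0.9 0.3 1.1] [ 1.06068359  0.64077662 -0.39972901] 0.08565635398249906
379 180
372 251
```

View pics/ball1.png

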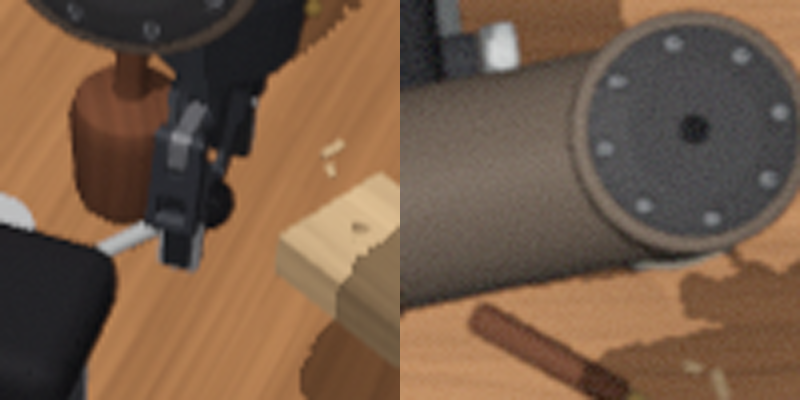

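In the side crop the ball at (215,205) sits behind the near finger, between the two fingers. I'll close on it.

Call:
{"method": "step_arm", "body": {
  "travel": [
    [0,0,0],
    [0,0,0],
    [0,0,0],
    [0,0,0],
    [0,0,0],
    [0,0,0],
    [0,0,0],
    [0,0,0],
    [0,0,0],
    [0,0,0]
  ],
  "turn": [
    [0,0,0],
    [0,0,0],
    [0,0,0],
    [0,0,0],
    [0,0,0],
    [0,0,0],
    [0,0,0],
    [0,0,0],
    [0,0,0],
    [0,0,0]
  ],
  "gripper": [100,140,160,180,255,255,255,255,255,255],
  "squeeze": 25
}}

```text
t: 14.63
tool_pos: [0.5114, -0.1019, 0.2961]
eef_rot: [[-0.996, -0.086, 0.001], [-0.086, 0.996, -0.001], [-0.001, -0.001, -1.0]]
contact_force: [-2.5, 6.2, 4.1]
gripper_width: 0.0284
grasp_force: 24.4
```

```bash
python3 b.py
```

```text
[ 10.3   4.1 -13.6   0.  -72.3 -95.4] [ 0.5114 -0.1019  0.2961] [[-0.996, -0.086, 0.001], [-0.086, 0.996, -0.001], [-0.001, -0.001, -1.0]] grasp->ball tool mm [ 0.4 -0.6  0.1] [-2.51112387  6.16843689  4.07567608] 0.028431292137215278
```

Call:
{"method": "step_arm", "body": {
  "travel": [
    [3.3,0.5,5.0],
    [3.1,0,5.1],
    [2.8,0,5.3],
    [2.6,0,5.4],
    [2.3,0,5.5],
    [2.0,0,5.7],
    [1.7,0,5.8],
    [1.4,0,5.8],
    [1.1,0,5.9],
    [0.8,0,5.9]
  ],
  "turn": [
    [0,0,0],
    [0,0,0],
    [0,0,0],
    [0,0,0],
    [0,0,0],
    [0,0,0],
    [0,0,0],
    [0,0,0],
    [0,0,0],
    [0,0,0]
  ],
  "gripper": [255,255,255,255,255,255,255,255,255,255],
  "squeeze": 30
}}

```text
t: 15.47
tool_pos: [0.4909, -0.1036, 0.2411]
eef_rot: [[-0.996, -0.086, 0.002], [-0.086, 0.996, -0.001], [-0.002, -0.001, -1.0]]
contact_force: [-1.2, 4.0, 5.8]
gripper_width: 0.0284
grasp_force: 30.4
```

```bash
python3 b.py
```

```text
[ 10.6   4.  -21.    0.1 -64.9 -95.7] [ 0.4909 -0.1036  0.2411] [[-0.996, -0.086, 0.002], [-0.086, 0.996, -0.001], [-0.002, -0.001, -1.0]] grasp->ball tool mm [-20.3  -0.7 -54.9] [-1.2071056   4.03082171  5.80858103] 0.02836480675890383
```

Call:
{"method": "step_arm", "body": {
  "travel": [
    [0.5,0,6.0],
    [0.2,0,6.0],
    [-0.1,0,6.0],
    [-0.4,0,6.0],
    [-0.7,0,6.0],
    [-1.0,0,5.9],
    [-1.3,0,5.8],
    [-1.5,0,5.8],
    [-1.8,0,5.7],
    [-2.1,0,5.6]
  ],
  "turn": [
    [0,0,0],
    [0,0,0],
    [0,0,0],
    [0,0,0],
    [0,0,0],
    [0,0,0],
    [0,0,0],
    [0,0,0],
    [0,0,0],
    [0,0,0]
  ],
  "gripper": [255,255,255,255,255,255,255,255,255,255]
}}

```text
t: 16.3
tool_pos: [0.4988, -0.103, 0.182]
eef_rot: [[-0.996, -0.086, 0.001], [-0.086, 0.996, -0.001], [-0.001, -0.001, -1.0]]
contact_force: [-2.2, 5.1, 6.8]
gripper_width: 0.0279
grasp_force: 32.1
```

Call:
{"method": "step_arm", "body": {
  "travel": [
    [0,0,0],
    [0,0,0],
    [0,0,0],
    [0,0,0],
    [0,0,0],
    [0,0,0],
    [0,0,0],
    [0,0,0],
    [0,0,0],
    [0,0,0]
  ],
  "turn": [
    [0,0,0],
    [0,0,0],
    [0,0,0],
    [0,0,0],
    [0,0,0],
    [0,0,0],
    [0,0,0],
    [0,0,0],
    [0,0,0],
    [0,0,0]
  ],
  "gripper": [255,255,255,255,255,255,255,255,255,255]
}}

```text
t: 17.13
tool_pos: [0.4988, -0.103, 0.1823]
eef_rot: [[-0.996, -0.086, 0.001], [-0.086, 0.996, -0.001], [-0.001, -0.001, -1.0]]
contact_force: [-2.3, 5.7, 5.8]
gripper_width: 0.0281
grasp_force: 32.2
```

```bash
python3 b.py; python3 - <<'E'
from h import *
f=env.grab_frame('side')[:,:,::-1];cv2.imwrite('pics/end.png',cv2.resize(f[140:340,230:490],(780,600),interpolation=cv2.INTER_CUBIC))
f0=cv2.imread('pics/side0.png')
def tip(I):
    g=I[255:300,300:345];return g
A=cv2.resize(f0[240:300,300:350],(400,480),interpolation=cv2.INTER_CUBIC);B=cv2.resize(f[240:300,300:350],(400,480),interpolation=cv2.INTER_CUBIC);cv2.imwrite('pics/tip.png',np.hstack([A,B]))
o=[.572,.0314]
print(proj('side',[[*o,.077],[*o,.057]]),(proj('side',[[*o,.077],[*o,.057]])-[300,240])*8)
E
```

```text
[ 10.5   7.7 -25.    0.1 -57.2 -95.6] [ 0.4988 -0.103   0.1823] [[-0.996, -0.086, 0.001], [-0.086, 0.996, -0.001], [-0.001, -0.001, -1.0]] grasp->ball tool mm [ -12.3   -0.7 -113.7] [-2.31548869  5.71692203  5.79471116] 0.02814128335803039
[[325.66775188 280.09961663]
 [325.66455478 285.19141422]] [[205.34201501 320.79693301]
 [205.31643824 361.53131376]]
```

View pics/end.png

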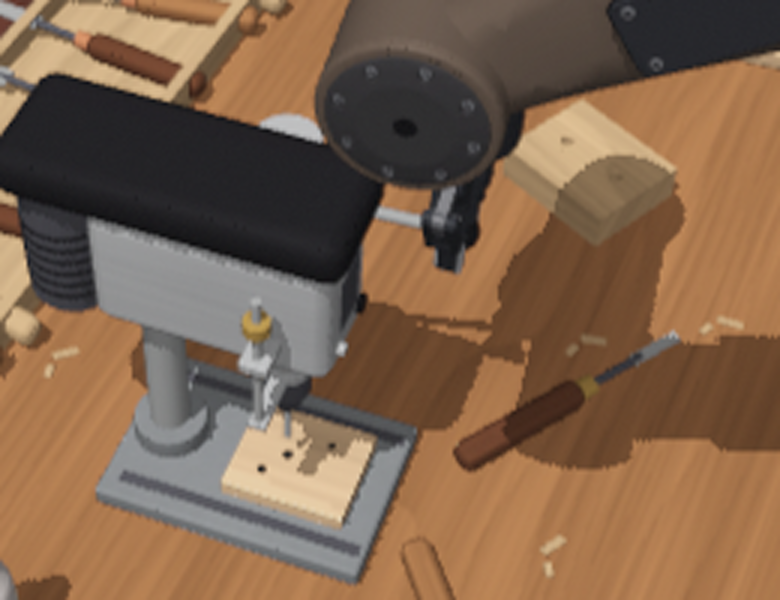

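View pics/tip.png

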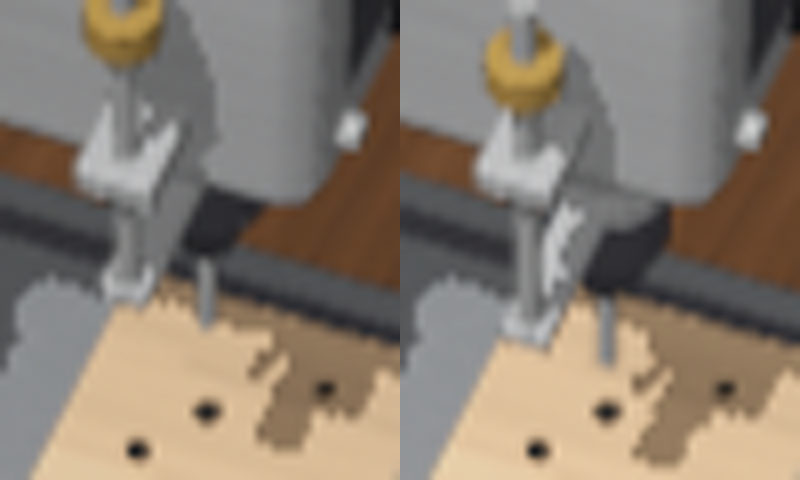

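The bit tip moved about 41 crop px against 40.7 expected for 20 mm. I'll make one sub-pixel check before handing in.

```bash
python3 - <<'E'
from h import *
a=cv2.imread('pics/side0.png')
for rep in range(3):
    b=env.grab_frame('side')[:,:,::-1].copy()
    A=cv2.resize(a[238:302,298:352],None,fx=8,fy=8,interpolation=cv2.INTER_CUBIC);B=cv2.resize(b[238:310,298:352],None,fx=8,fy=8,interpolation=cv2.INTER_CUBIC)
    T=A[8*33:8*44,8*22:8*34] # bit
    def c(I):
        h=cv2.cvtColor(I,cv2.COLOR_BGR2HSV);m=(h[...,1]>130)&(h[...,0]>15)&(h[...,0]<28)&(h[...,2]>100);m[:, :8*6]=0;m[:,8*26:]=0;m[20*8:]=0
        return np.argwhere(m).mean(0),m.sum()
    print(c(A),c(B))
    r=cv2.matchTemplate(B[:,8*20:8*36],T,cv2.TM_CCOEFF_NORMED);_,v,_,l=cv2.minMaxLoc(r);print(v,l[1]-8*33)
E
python3 b.py
```

```text
(array([ 44.42790985, 138.61006483]), np.int64(3239)) (array([ 92.37150926, 139.73611547]), np.int64(3187))
0.848264217376709 6
(array([ 44.42790985, 138.61006483]), np.int64(3239)) (array([ 92.43273754, 139.70617749]), np.int64(3189))
0.8485662341117859 6
(array([ 44.42790985, 138.61006483]), np.int64(3239)) (array([ 92.328125 , 139.6653125]), np.int64(3200))
0.8482312560081482 6
[ 10.5   7.7 -25.    0.1 -57.2 -95.6] [ 0.4988 -0.103   0.1823] [[-0.996, -0.086, 0.001], [-0.086, 0.996, -0.001], [-0.001, -0.001, -1.0]] grasp->ball tool mm [ -12.3   -0.7 -113.7] [-2.8408341   5.89277599  5.93595372] 0.0284454237798413
```

```bash
python3 - <<'E'
from h import *
a=cv2.imread('pics/side0.png').astype(float);b=env.grab_frame('side')[:,:,::-1].astype(float)
for I in(a,b):
    sat=I[:,:,2]-I[:,:,0]  # red-blue: wood high, steel ~0
    print(np.round(sat[268:292,324:328].mean(1)).astype(int))
def nut(I):
    s=I[225:262,306:325];w=np.clip(s[:,:,2]-s[:,:,0]-40,0,None);w[:, :]*=(s[:,:,2]>110)
    return w.sum(1).astype(int)
print(nut(a));print(nut(b))
# nut scale: ray of nut at drill frame y offset ~45mm
for z in(.15,.18,.21):
  p=onz('side',315.3,243.5,z);d=proj('side',[p,p-[0,0,.02]]);print(z,p,d[1]-d[0])
E
```

```text
[-4 -4 -3 -3 -1 -2 -1  2 10 17 20 22 39 58 66 65 66 66 65 65 66 64 50 22]
[-2 -4 -4 -3 -3 -4 -3 -3  4 16 20 23 28 30 30 30 30 44 61 66 66 64 51 23]
[  0   0   0   0   0   0   0   0   0   0   0   0   0  45 170 294 371 510
 479 364 253 214  80   0   0   0   0   0   0   0   0   0   0   0   0   0
   0]
[  0   0   0   0   0   0   0   0   0   0   0   0   0   0   0   0   0   0
   0  71 181 316 366 511 538 427 318 256  81   0   0   0   0  26  24  15
   0]
0.15 [ 0.61444637 -0.00245697  0.15      ] [0.1196659  5.62342263]
0.18 [0.60282062 0.01998871 0.18      ] [0.12340274 5.79902651]
0.21 [0.59119487 0.04243439 0.21      ] [0.12738047 5.98595116]
```

```bash
cat > rod.py <<'E'
from h import *
a=cv2.imread('pics/side0.png').astype(float);b=env.grab_frame('side')[:,:,::-1].astype(float)
yaw=np.radians(4.85);c,s=np.cos(yaw),np.sin(yaw);Rz=np.array([[c,-s,0],[s,c,0],[0,0,1]])
def row(th,col,off):
    t=np.linspace(.3,1,200)[:,None];p=t*np.array([-.098,-.042,.069])
    A=np.array([[np.cos(th),0,-np.sin(th)],[0,1,0],[np.sin(th),0,np.cos(th)]]) # about -y
    w=(p@A.T+[.025,-.088,.235])@Rz.T+[.572,.0314,0]+off
    q=proj('side',w);return np.interp(col,q[:,0],q[:,1]) if q[-1,0]>q[0,0] else np.nan
def obs(I,cols,r0,r1):
    o=[]
    for x in cols:
        k=I[r0:r1,x];w=np.clip(k.min(1)-115,0,None);o.append((w*np.arange(r0,r1)).sum()/w.sum() if w.sum()>20 else np.nan)
    return np.array(o)
ca=np.arange(356,374);oa=obs(a,ca,178,202);ob=obs(b,ca,200,222)
for dy in(-.003,0,.003):
    off=[0,dy,0]
    print(dy,'rest',np.round(oa-[row(0,x,off) for x in ca],1))
    for th in(.95,1,1.05):print(th,np.round(ob-[row(th,x,off) for x in ca],1))
E
python3 rod.py
```

```text
-0.003 rest [0.3 0.4 0.4 0.4 0.4 0.4 0.5 0.4 0.4 0.5 0.4 0.5 0.4 0.5 0.6 0.5 0.6 1. ]
0.95 [1.2 1.  0.9 0.9 0.8 1.  0.9 0.9 0.8 1.  0.9 0.8 0.8 0.7 nan nan nan nan]
1 [ 0.3  0.1  0.  -0.  -0.1 -0.1 -0.2 -0.2 -0.3 -0.2 -0.3 -0.4 -0.4 -0.6
  nan  nan  nan  nan]
1.05 [-0.5 -0.8 -0.9 -1.  -1.1 -1.1 -1.2 -1.3 -1.4 -1.3 -1.5 -1.6 -1.7 -1.8
  nan  nan  nan  nan]
0 rest [-0.3 -0.2 -0.2 -0.2 -0.2 -0.2 -0.2 -0.2 -0.2 -0.2 -0.2 -0.1 -0.2 -0.1
 -0.  -0.1  0.   0.4]
0.95 [ 0.2 -0.  -0.1 -0.1 -0.2 -0.  -0.1 -0.1 -0.2 -0.  -0.1 -0.2 -0.2 -0.3
  nan  nan  nan  nan]
1 [-0.7 -0.9 -1.  -1.1 -1.2 -1.1 -1.2 -1.2 -1.3 -1.2 -1.3 -1.4 -1.4 -1.6
  nan  nan  nan  nan]
1.05 [-1.6 -1.9 -2.  -2.  -2.2 -2.1 -2.3 -2.3 -2.4 -2.4 -2.5 -2.6 -2.7 -2.9
  nan  nan  nan  nan]
0.003 rest [-0.9 -0.8 -0.8 -0.8 -0.8 -0.8 -0.8 -0.8 -0.9 -0.8 -0.9 -0.7 -0.8 -0.7
 -0.6 -0.7 -0.6 -0.2]
0.95 [-0.8 -1.1 -1.1 -1.1 -1.2 -1.1 -1.1 -1.1 -1.2 -1.  -1.1 -1.2 -1.2 -1.3
  nan  nan  nan  nan]
1 [-1.7 -2.  -2.1 -2.1 -2.2 -2.1 -2.2 -2.2 -2.3 -2.2 -2.3 -2.4 -2.5 -2.6
  nan  nan  nan  nan]
1.05 [-2.6 -2.9 -3.  -3.1 -3.2 -3.2 -3.3 -3.4 -3.5 -3.4 -3.6 -3.7 -3.8 -3.9
  nan  nan  nan  nan]
```

The rod angle, stop nut and bit tip agree on about 19.3 mm, so I'll add about 3.5 mm at the ball.

Call:
{"method": "step_arm", "body": {
  "travel": [
    [-0.4,0,1.1],
    [-0.4,0,1.1],
    [-0.4,0,1.1],
    [0,0,0],
    [0,0,0],
    [0,0,0],
    [0,0,0],
    [0,0,0],
    [0,0,0],
    [0,0,0]
  ],
  "turn": [
    [0,0,0],
    [0,0,0],
    [0,0,0],
    [0,0,0],
    [0,0,0],
    [0,0,0],
    [0,0,0],
    [0,0,0],
    [0,0,0],
    [0,0,0]
  ],
  "gripper": [255,255,255,255,255,255,255,255,255,255]
}}

```text
t: 18.27
tool_pos: [0.5, -0.1029, 0.179]
eef_rot: [[-0.996, -0.086, 0.001], [-0.086, 0.996, -0.001], [-0.001, -0.001, -1.0]]
contact_force: [-3.2, 5.6, 6.5]
gripper_width: 0.0286
grasp_force: 32.2
```

```bash
python3 b.py; python3 rod.py|head -12|tail -7; python3 - <<'E'
from h import *
a=cv2.imread('pics/side0.png').astype(float);b=np.mean([env.grab_frame('side')[:,:,::-1].astype(float) for _ in range(4)],0)
print(np.round((b[278:292,324:328,2]-b[278:292,324:328,0]).mean(1)))
def c(I):
    s=I[225:257,306:325];w=np.clip(s[:,:,2]-s[:,:,0]-40,0,None)*(s[:,:,2]>110);w=w.sum(1);return (w*np.arange(32)).sum()/w.sum()
print('nut shift px',c(b)-c(a))
E
```

```text
[ 10.5   8.  -25.1   0.1 -56.8 -95.6] [ 0.5    -0.1029  0.179 ] [[-0.996, -0.086, 0.001], [-0.086, 0.996, -0.001], [-0.001, -0.001, -1.0]] grasp->ball tool mm [ -11.1   -0.7 -116.9] [-3.21535783  5.61569294  6.45998403] 0.028630615503326674
0 rest [-0.3 -0.2 -0.2 -0.2 -0.2 -0.2 -0.2 -0.2 -0.2 -0.2 -0.2 -0.1 -0.2 -0.1
 -0.  -0.1  0.   0.4]
0.95 [0.5 0.4 0.3 0.5 0.5 0.4 0.4 0.5 0.5 0.5 0.5 0.6 0.6 0.6 nan nan nan nan]
1 [-0.4 -0.5 -0.6 -0.5 -0.5 -0.6 -0.7 -0.6 -0.6 -0.7 -0.7 -0.6 -0.7 -0.7
  nan  nan  nan  nan]
1.05 [-1.3 -1.4 -1.5 -1.5 -1.6 -1.6 -1.8 -1.7 -1.8 -1.8 -1.9 -1.9 -2.  -2.
  nan  nan  nan  nan]
[21. 23. 28. 31. 30. 30. 31. 40. 58. 66. 66. 64. 50. 23.]
nut shift px 6.18723253616756
```

```bash
python3 -c "
from bench import env
print(env.finish_job())"
```

```text
the job is handed in; nothing more can be done
None
```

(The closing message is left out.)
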